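# Shuttle the brownie tub under the sealer head and lock it

### The arm

A 6-joint arm with a two-finger parallel gripper is mounted at the origin on the work surface. World frame = base frame: x ahead of the robot, y to its left, z up, the work surface at z = 0. Lengths are in m, angles in rad, forces in N, time in s.
With the tool pointing down it reaches from about 0.4 to 0.825 m from the base axis. Payload 7 kg.
Tool frame: the origin (TCP) lies at the very end of the fingers, on their centre line; the grasp point (between the pads) lies 19 mm behind it; x points along the fingers, y is the direction in which the jaws open and shut, and the axes are right-handed (so a half turn about x gives the same grasp; the last joint's range is limited). The gripper opens to 88 mm and grips with 3 to 60 N. Pads are 19 mm wide; open, the fingers measure 130 mm over their backs; the gripper's body (78 mm by 193 mm) begins 47 mm behind the grasp point.
Start: joints at [1.483, 0.359, 0.012, 0, -1.224, -0.288], TCP at [0.248, 0.628, 0.227] pointing down, gripper open.
Joint ranges: [-3.07, 3.07], [-1.43, 2.12], [-1.02, 1.25], [-3.03, 1.67], [-3.05, -0], [-3.03, 3.03]. Speed limits (rad/s): [2.39, 2.39, 3.01, 3.14, 3.14, 3.14].

### API

Orientations are given as [roll, pitch, yaw] about the fixed x, y, z axes, in that order (R = Rz(yaw) Ry(pitch) Rx(roll)).
In Python, from station import arm gives the robot as it stands.
- The arm moves only by the shell command python3 -m inch 'ROWS' [OPENING] [FORCE]. ROWS is text: rows parted by semicolons, each of 6 numbers parted by spaces: the shift along the world's x, y, z in units of 30 mm (1.0 is 30 mm), then the turn, a rotation vector about the world's x, y, z in units of 5 degrees (1.0 is 5 degrees). In form: dx dy dz wx wy wz; .... A call has 1 to 12 rows; each row shifts and turns the commanded pose from where the row before left it; what a row does not reach is not made up. A row lasts 1/8 s, in which the tool goes at most 62.5 mm and 10.7 degrees, less where a joint would pass 70% of its speed; a pose out of reach is approached as far as the arm can. A call is refused whole if a number of a shift passes 1 or a number of a turn 1, either way. A call with a gripper value outside its range is refused whole. OPENING is the opening, from 0 (shut) to 1 (fully open), set as the call begins (- or left out, the last holds). The fingers move at their own pace and stop on an object; FORCE is the grip in N (left out, the last holds). Time passes only in rows, so rows that do not move let the fingers close. It gives the time, the measured TCP pose, the force and the opening at its end, in the units of the state.
- arm.get_state(): the state, without advancing time (a new reading comes with each control period).
- arm.grab_frame(name): name is "scene" or "side" or "wrist"; returns a dict with "frame" (420x560x3 uint8, red, green, blue), "range_z" (420x560 float32, m along the optical axis (not along the pixel's ray), 0 where there is no reading), "mtx" (3x3 intrinsics, pixels), "pose" (4x4, takes a point from camera to world coordinates). Camera axes: x right, y up, looking along -z (the intrinsics and any distortion apply to the point x, -y, -z); pixel columns grow to the right and rows downward; lengths in m; the calibration is good to about 2 mm. A picture is of the moment at which its call begins.
- arm.job_done(): hands the job in, once; it reports no verdict.
Trained networks look in a picture, given as the dict that the camera call returned (one of the last four; its "shot" number tells which), for a name from the list of things; names that differ only in an ending like _2 or _b are one class to them, and where a whole thing is asked for, a point or a joint stands for the part that bears it (a point fixed in the world has none). Each returns a list of dicts, best first, with "confidence" (0 to 1); they miss things now and then, are a little off and sometimes report something else, mostly with a low value. They report only what shows in the picture. A call takes as long as a camera call. They do not tell look-alikes from the thing itself.
- arm.search_frame(picture, target): "extent" ([centre column, centre row, width, height] as shares, 0 to 1, of the picture: columns of its width, rows of its height, round what is visible of it).
- arm.masks_of(picture, target): "mask" (420x560 bool, what is visible of it) and "extent" ([centre column, centre row, width, height] as shares, 0 to 1, of the picture: columns of its width, rows of its height, round what is visible of it).
- arm.place_of(picture, target): "position" ([column, row] as shares, 0 to 1, of the picture: columns of its width, rows of its height: a listed point, or the origin of a listed thing).
The state is a dict: "t": time; "q": joint angles; "qd": joint speeds; "joint_efforts": joint torques, N m; "eef_pos": TCP position; "ee_rot": TCP orientation; "force": force on the tool from outside, world axes, zero at the start; "moment": the same for the moment, N m; "width": finger opening in m.
Only numpy, scipy, OpenCV 4.12 (cv2) and the standard library are available. Lean on these libraries where they do the work, as an engineer would, in place of code of your own. Each camera call takes 0.05 s, during which the arm holds its last target. There are 200 camera calls.

### The job

Get the tub of brownies ready for sealing: first take the spatula off the tub and lay it down in the steel utensil pan. Then draw the sealer's red lock slide fully open to its stop, push the tub carrier (it has a black grip) along the rails under the head until it rests in the next station's detent, and slide the red lock fully home again. Keep the tub seated in the carrier, don't drop or throw the spatula, and leave everything else on the counter where it stands.

Things in the scene. Friction and masses are not known exactly. Their poses are not given: they have to be found in the camera images.
- spatula: icing spatula, 250 mm long, at the start lying across the tub in the carrier. Origin near mid-length on its flat underside, z up, x from handle to blade; it balances within 10 mm of there. Blue straight handle 22 mm wide, 16 mm high, x = -110 to 10 mm; steel blade 30 mm wide, 4 mm thick, x = 10 to 140 mm.
- spatula_handle (a point): point on the handle's axis at x = -15 mm, 8 mm above the spatula's underside, spatula axes: the place to grip across the 22 mm width. Only here, over the open tub (content 24 mm lower), can fingertips dip below the handle; farther out the rim, the bar and the black grip are close under or beside it.
- pan: stainless utensil pan on the counter, outside 290 x 150 x 45 mm (long along its x), walls 4 mm. Origin at the centre of its underside. Starts to the left or the right in front of the sealer.
- pan_in (a point): centre of the pan's inner floor, pan axes
- sealer: white tub sealer, fixed on the counter. x = away from its operator, y = the way the carrier travels (operator's left), z up, origin at the underside. Plinth x -80 to 100, y -220 to 290, top z 50 mm. Open loading station about y = -130, sealing station under the head about y = 50. Control cabinet x -80 to 100, y 140 to 290, up to z 250 mm; film roll behind the head.
- head_edge (a point): middle of the lower front edge of the sealer head's white cover, sealer axes. The cover is 180 mm wide (y) and 180 mm deep behind this edge, 73 mm high, with a bar 48 mm above it. The grips stand 20 mm in front of the edge and 55 mm below it, so there the hand must lean back with the grips. Under the cover the platen leaves 10 mm over the tub's rim: nothing may lie on the tub.
- carrier (a joint): m; travel of the tub carrier along the sealer's +y on its rails: 0 = loading station, 0.180 = sealing station, end stops at -0.004 and 0.185. Rail friction under 3 N. A spring detent at each station holds it (about 10 N to break out) and draws it in from about 4 mm when let go. Bolted by the lock it has 2 mm of play.
- carrier_grip (a point): middle of the carrier's black round lever grip, 22 to 26 mm in diameter, 68 mm long, leaning 35 deg from vertical towards the sealer's -x (the operator). Axes as the sealer's, in which it stands at x = -109.5, y = -190 + carrier travel, z = 117 mm. A steel bracket begins 34 mm below this point along the grip.
- lock (a joint): m; red lock slide: 0 = fully home, bolt in the carrier's notch; grows as its grip is drawn to the sealer's -x (towards the operator); 0.030 = fully open, end stop. Stays where left (friction 2.5 N). Starts 0 to 5 mm open. Going home, its round-nosed bolt is stopped at about 0.013 unless the carrier is within about 3 mm of a station.
- lock_grip (a point): middle of the lock's red grip, a fin 14 mm thick along the sealer's y, 26 mm deep, 50 mm long, leaning 35 deg from vertical towards the sealer's -x; axes as the sealer's, in which it stands at x = -109.5 - lock opening, y = 80, z = 117 mm. The fin ends 26 mm below this point along its length.
- tub: clear open tub with brownies, hanging loosely by its rim in the carrier's frame: rim 112 x 146 mm, 45 mm high; origin at the centre of its underside, 45 mm below the top of the rim
- board: bystander: dark wooden board 280 x 140 x 16 mm, origin under its centre, long along its x
- bowl: bystander: beige bowl on the board, 124 mm wide, 52 mm high, origin under its centre
- bowl_dark: bystander: dark bowl, 124 mm wide, 52 mm high, origin under its centre
- dredger: bystander: steel sugar dredger, 54 mm wide, 104 mm high, origin under its centre, standing between pan and board
- bottle: bystander: caramel squeeze bottle, 57 mm wide, 175 mm high, origin under its centre
- deli: bystander: clear deli container with lid, 106 x 91 x 63 mm, origin under its centre
- tub_stack: bystander: stack of empty tubs on top of the control cabinet, 108 x 126 x 94 mm, origin under its centre
Mind the look-alikes: they are no part of the job. What is shaped like the tub but turquoise is not meant.

How it is judged:
On the way, in this order (a step that is already met when the one before it is completed fails the run):
1. the spatula lies in the utensil pan, let go, with the carrier still locked at the loading station (x of spatula in the frame of pan_in between -0.05 and 0.05 m and y of spatula in the frame of pan_in between -0.075 and 0.075 m and z of spatula in the frame of pan_in below 0.012 m and angle between spatula's own z axis and vertical below 0.2 rad and contact force between the fingers and spatula below 0.1 N and value of joint lock below 0.012 m and value of joint carrier between -0.006 and 0.006 m), for 0.2 s.
2. the lock slide is fully open at its stop, the carrier still at the loading station (value of joint lock above 0.027 m and value of joint carrier between -0.02 and 0.02 m), for 0.1 s.
3. the carrier with the tub is at the sealing station (value of joint carrier between 0.176 and 0.184 m and x of tub in the frame of carrier_grip between 0.1135 and 0.1255 m and y of tub in the frame of carrier_grip between 0.054 and 0.066 m and angle between tub's own z axis and vertical below 0.06 rad), for 0.2 s.
At the end, for the whole second after the job is handed in: carrier within 4 mm of the sealing station (0.180), lock slide within 3 mm of fully home, tub seated in the carrier (within 6 mm, level), spatula lying flat on the floor of the utensil pan, all at rest (all of step 3 and x of spatula in the frame of pan_in between -0.05 and 0.05 m and y of spatula in the frame of pan_in between -0.075 and 0.075 m and z of spatula in the frame of pan_in below 0.012 m and angle between spatula's own z axis and vertical below 0.2 rad and value of joint lock below 0.003 m and linear speed of each of tub, spatula below 0.02 m/s); the robot touches nothing.
It fails at once if a bystander or the pan is shifted by more than 30 mm or tipped (distance of any of board, bowl, bowl_dark, dredger, bottle, deli, tub_stack, pan from where it was at the start of the episode above 0.03 m or angle between any of board, bowl, bowl_dark, dredger, bottle, deli, tub_stack, pan's own z axis and vertical above 0.35 rad).
It fails at once if the tub leaves its nest in the carrier or tips (angle between tub's own z axis and vertical above 0.25 rad or distance between tub and carrier_grip above 0.165 m).
It fails at once if the spatula is dropped or thrown (faster than 1.2 m/s) (linear speed of spatula above 1.2 m/s).
It also fails if it takes over 64 s, if anything falls off the work surface, if the arm or the gripper's body presses on something with over 40 N, if the wrist force passes 120 N, or if a joint passes its speed limit or range.

## Working session

There is one attempt and no reset: what is moved stays moved. The work goes in short steps, Python scripts to look and compute and a shell command to move; the robot and the scene stay as the last step left them, time stands still between calls to the robot, and variables do not carry over. Pictures are saved under pics/ and viewed, about 8 in all and at most 12, crops included, and the job is handed in when it is done.

```bash
mkdir -p pics; ls
cat > h.py <<'E'
import numpy as np, cv2
from station import arm
from scipy.spatial.transform import Rotation as R
def pt(f,u,v,r=2):
    """pixel -> world using median depth around"""
    u,v=int(round(u)),int(round(v)); z=f["range_z"][max(v-r,0):v+r+1,max(u-r,0):u+r+1]; z=z[z>0]
    if not len(z): return None
    return ray(f,u,v,np.median(z))
def ray(f,u,v,z):
    K=f["mtx"]; p=np.array([(u-K[0,2])/K[0,0]*z,-(v-K[1,2])/K[1,1]*z,-z,1]); return (f["pose"]@p)[:3]
def cloud(f,m):
    v,u=np.where(m&(f["range_z"]>0)); z=f["range_z"][v,u];K=f["mtx"]
    p=np.c_[(u-K[0,2])/K[0,0]*z,-(v-K[1,2])/K[1,1]*z,-z,np.ones(len(z))]; return (p@f["pose"].T)[:,:3]
def save(f,n): cv2.imwrite("pics/"+n,f["frame"][:,:,::-1])
E
cat > a.py <<'E'
from h import *
np.set_printoptions(precision=4,suppress=True)
fs={n:arm.grab_frame(n) for n in("scene","side")}
im=np.hstack([fs[n]["frame"] for n in fs]); 
for n,f in fs.items():
    save(f,n+"0.png"); print(n,f["pose"][:3,3],[k for k in f])
    for t in["spatula","spatula_handle","pan","pan_in","sealer","head_edge","carrier_grip","lock_grip","tub","dredger","bottle","board","deli"]:
        for d in arm.place_of(f,t)[:2]:
            u,v=d["position"][0]*560,d["position"][1]*420
            print(t,round(d["confidence"],2),int(u),int(v),pt(f,u,v) if 0<=u<560 and 0<=v<420 else None)
print(arm.get_state())
E
python3 a.py
```

```text
pics
scene [ 1.1189 -0.5179  1.3999] ['frame', 'range_z', 'mtx', 'pose', 'shot']
spatula 0.95 286 280 [ 0.6927 -0.1055  0.1114]
spatula 0.65 211 265 [ 0.4461 -0.235   0.0057]
spatula_handle 0.77 285 275 [ 0.6768 -0.1001  0.1145]
spatula_handle 0.21 211 264 [ 0.4487 -0.2325  0.0064]
pan 0.56 212 264 [ 0.4487 -0.2325  0.0064]
pan 0.31 315 271 [0.7138 0.0051 0.0535]
pan_in 0.94 210 266 [ 0.4495 -0.2418  0.0044]
sealer 0.58 315 272 [0.7114 0.0029 0.0526]
head_edge 0.52 212 265 [ 0.4487 -0.2325  0.0064]
carrier_grip 0.82 250 259 [ 0.5687 -0.1502  0.1189]
carrier_grip 0.17 313 191 [0.4675 0.2262 0.047 ]
lock_grip 0.35 268 228 [0.4705 0.005  0.027 ]
tub 0.76 284 285 [ 0.689  -0.1096  0.0731]
tub 0.55 163 237 [ 0.2574 -0.3026  0.0169]
dredger 0.56 263 228 [ 0.4683 -0.016   0.0397]
bottle 0.71 386 208 [0.7861 0.179  0.344 ]
board 0.93 308 194 [0.4529 0.216  0.0277]
deli 0.74 219 331 [ 0.6748 -0.3571  0.0635]
deli 0.71 388 208 [0.7895 0.1878 0.3445]
side [-0.2324 -1.0448  1.2084] ['frame', 'range_z', 'mtx', 'pose', 'shot']
spatula 0.65 342 218 [ 0.6734 -0.1043  0.1099]
spatula_handle 0.98 337 
[... 508 characters left out ...]
6 345 233 [ 0.6641 -0.1347  0.0711]
dredger 0.84 267 252 [ 0.4329 -0.025   0.0258]
bottle 0.67 322 237 [ 0.5482 -0.1547  0.1293]
bottle 0.65 210 177 [0.4992 0.481  0.0066]
board 0.6 235 213 [0.4538 0.2118 0.0249]
deli 0.93 382 291 [ 0.5956 -0.3809  0.0607]
{'t': 1.4, 'q': array([ 1.4831,  0.3586,  0.0118, -0.    , -1.2241, -0.2881]), 'qd': array([-0.0018,  0.0006, -0.0008, -0.0006, -0.0002,  0.0002]), 'joint_efforts': array([  0.0007, -58.2386,  29.329 ,   7.0025,   0.0124,  -0.    ]), 'eef_pos': array([0.2477, 0.6278, 0.2265]), 'ee_rot': array([ 1.7949,  1.5707, -1.7225]), 'force': array([-0.2983,  0.1786,  0.0559]), 'moment': array([-0.0408,  0.0379, -0.0274]), 'width': 0.0878516584480712}
```

View images.

View pics/scene0.png

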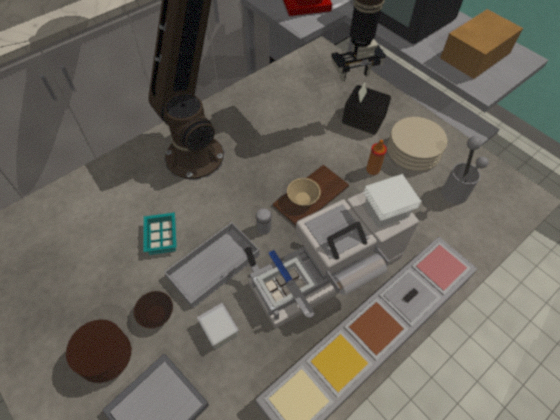

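View pics/side0.png

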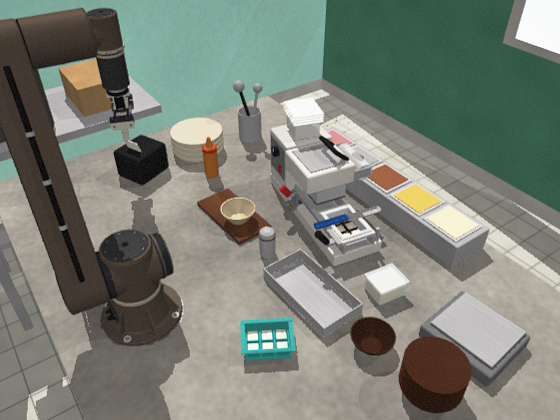

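```bash
cat > b.py <<'E'
from h import *
np.set_printoptions(precision=4,suppress=True)
for n in("scene","side"):
    f=arm.grab_frame(n); hsv=cv2.cvtColor(f["frame"],cv2.COLOR_RGB2HSV); H,S,V=[hsv[:,:,i] for i in range(3)]
    X=np.zeros((420,560,3)); v,u=np.mgrid[:420,:560]; z=f["range_z"];K=f["mtx"]
    P=np.stack([(u-K[0,2])/K[0,0]*z,-(v-K[1,2])/K[1,1]*z,-z,np.ones_like(z)],-1)@f["pose"].T
    reg=(P[...,0]>.4)&(P[...,0]<.85)&(P[...,1]>-.3)&(P[...,1]<.3)&(z>0)
    m=reg&(H>105)&(H<130)&(S>130)&(P[...,2]>.08)
    p=P[m][:,:3]; c=p.mean(0); d=np.linalg.svd(p-c)[2][0]; t=(p-c)@d
    print(n,"blue",len(p),c,d,np.percentile(t,[1,99]),"zmax",np.percentile(p[:,2],95))
    m=reg&((H<8)|(H>172))&(S>150)&(P[...,2]>.06)&(P[...,2]<.16)
    p=P[m][:,:3]; print("red",len(p),p.mean(0) if len(p) else 0, p.min(0) if len(p) else 0,p.max(0) if len(p) else 0)
    m=reg&(V<50)&(P[...,2]>.08)&(P[...,2]<.16)&(P[...,1]<-.1)
    p=P[m][:,:3]; print("black",len(p),p.mean(0),p.min(0),p.max(0))
    for t in("pan","dredger"):
        for d in arm.masks_of(f,t)[:1]:
            p=P[d["mask"]&(z>0)][:,:3]; r=cv2.minAreaRect((p[:,:2]*1000).astype(np.float32)); print(t,d["confidence"],len(p),r,p[:,2].min(),np.percentile(p[:,2],99))
    # pan floor
    m=(P[...,2]<.09)&(P[...,2]>.12)
    for o in[(reg&(abs(P[...,2]-.25)<.006)&(P[...,1]>-.1))]: pass
E
python3 b.py
```

```text
scene blue 170 [ 0.641  -0.0916  0.1145] [ 0.9816 -0.1908 -0.0063] [-0.0547  0.0528] zmax 0.11836387082187173
red 0 0 0 0
black 86 [ 0.5597 -0.1475  0.131 ] [ 0.5348 -0.1574  0.1044] [ 0.5804 -0.1362  0.1537]
pan 0.66 3731 ((452.9595642089844, -231.5497283935547), (154.56825256347656, 289.6752014160156), 2.124131679534912) -0.005448194033258247 0.048538403508204264
dredger 0.59 344 ((451.3690185546875, -5.0304412841796875), (50.770286560058594, 49.330204010009766), 74.91082763671875) -0.005176275155413412 0.1094466073753944
side blue 210 [ 0.634  -0.0935  0.1112] [-0.9845  0.1755 -0.0046] [-0.0576  0.0568] zmax 0.11693044515553683
red 103 [0.6159 0.1197 0.1217] [ 0.5709 -0.1584  0.0615] [0.7149 0.2325 0.1529]
black 101 [ 0.5502 -0.1509  0.1288] [ 0.5316 -0.1617  0.0965] [ 0.6716 -0.1074  0.1515]
pan 0.89 4590 ((466.02056884765625, -212.98175048828125), (187.6656494140625, 332.2793273925781), 2.2294626235961914) -0.0076312263519093815 0.04674328954795698
dredger 0.6 72 ((606.745849609375, 114.11873626708984), (20.051010131835938, 46.49293518066406), 75.43980407714844) 0.08999486905885057 0.1391572878225205
```

```bash
cat > c.py <<'E'
from h import *
np.set_printoptions(precision=3,suppress=True)
s=arm.get_state(); M=R.from_euler("xyz",s["ee_rot"]).as_matrix(); print(M)
for n in("scene","side"):
    f=arm.grab_frame(n); p=cloud(f,f["range_z"]>0); q=(p-s["eef_pos"])@M
    q=q[(abs(q[:,1])<.16)&(abs(q[:,2])<.16)]
    for a in range(-250,0,20):
        k=q[(q[:,0]*1000>=a)&(q[:,0]*1000<a+20)]
        if len(k): print(n,a,len(k),k[:,1:].min(0)*1000,k[:,1:].max(0)*1000)
E
python3 c.py
```

```text
[[-0.    -0.367 -0.93 ]
 [ 0.    -0.93   0.367]
 [-1.    -0.     0.   ]]
scene -250 134 [-33.514 -49.217] [47.207 20.866]
scene -230 136 [-35.306 -47.892] [48.16  18.378]
scene -210 96 [-39.558 -49.766] [48.167 24.027]
scene -190 85 [-42.893 -43.057] [39.097 15.   ]
scene -170 93 [-50.934 -44.453] [35.709  6.936]
scene -150 83 [-50.737 -30.896] [20.831 24.228]
scene -130 221 [-93.659 -41.608] [96.382 35.925]
scene -110 358 [-96.237 -44.61 ] [98.531 41.239]
scene -90 194 [-88.352 -43.675] [92.748 31.892]
scene -70 23 [-87.85  -36.875] [88.535 32.444]
scene -50 48 [-61.287 -17.437] [63.959  6.909]
scene -30 51 [-55.94  -14.698] [63.343 11.852]
scene -10 16 [-62.428 -10.966] [59.433 12.936]
side -250 159 [  0.171 -44.385] [55.384 46.613]
side -230 154 [ -1.843 -44.228] [55.469 45.862]
side -210 131 [ -8.126 -43.762] [58.676 47.307]
side -190 105 [ -6.845 -35.917] [46.429 39.529]
side -170 75 [-45.264 -37.583] [42.613 41.231]
side -150 84 [-10.695 -24.582] [25.254 23.992]
side -130 99 [-83.89  -35.812] [101.58   36.858]
side -110 309 [-99.956 -37.737] [104.477  41.293]
side -90 168 [-85.663 -37.193] [101.751  41.191]
side -70 46 [-53.282 -35.872] [93.489 39.256]
side -50 31 [-54.525  -9.131] [74.623 12.576]
side -30 31 [50.963 -9.189] [67.54  12.298]
side -10 15 [48.371 -8.72 ] [62.435 13.277]
```

```bash
python3 -m inch '0 -1 1 0 0 0;0 -1 1 0 0 0;0.5 -1 .5 0 0 0;0.7 -1 0 0 0 0;0.7 -1 0 0 0 0;0.7 -1 0 0 0 0;0.7 -1 0 0 0 0;0.7 -1 0 0 0 0;0.7 -1 0 0 0 0;0.7 -1 0 0 0 0;0.7 -1 0 0 0 0;0.7 -1 0 0 0 0' .6
```

```text
t: 3.3
eef_pos: [0.4523, 0.2668, 0.3018]
ee_rot: [-1.872, 1.57, 0.894]
force: [1.5, 0.7, -0.2]
width: 0.0527
```

```bash
python3 -m inch '0.1 -1 .2 0 0 0.2;0.2 -1 .2 0 0 0.2;0.3 -1 .2 0 0 .2;0.4 -1 0 0 0 .2;0.5 -1 0 0 0 0.2;0.6 -1 0 0 0 0.2;0.6 -1 0 0 0 0.2;0.6 -1 0 0 0 .2;0.7 -1 0 0 0 .2;0.7 -1 0 0 0 .2;0.7 -1 0 0 0 .2;.7 -1 0 0 0 0' .55; python3 -m inch '0 -1 0 0 0 0;0 0 0 0 0 0;0 0 0 0 0 0'
cat > d.py <<'E'
from h import *
np.set_printoptions(precision=4,suppress=True)
s=arm.get_state(); M=R.from_euler("xyz",s["ee_rot"]).as_matrix(); print(M,s["eef_pos"],s["q"])
f=arm.grab_frame("wrist"); save(f,"w1.png"); print(f["pose"])
hsv=cv2.cvtColor(f["frame"],cv2.COLOR_RGB2HSV); H,S,V=[hsv[:,:,i] for i in range(3)]
P=np.zeros((420,560,3)); z=f["range_z"]; P[z>0]=cloud(f,z>0)
m=(H>105)&(H<130)&(S>130)&(P[...,2]>.08)&(P[...,2]<.14)
p=P[m]; c=p.mean(0); d=np.linalg.svd(p-c,full_matrices=False)[2][0]; t=(p-c)@d
r=cv2.minAreaRect((p[:,:2]*1000).astype(np.float32))
print("blue",len(p),c,d,np.percentile(t,[1,99]),"z",np.percentile(p[:,2],[5,50,95]),r)
for t in["spatula","spatula_handle","head_edge","carrier_grip","lock_grip","tub","pan_in"]:
    for e in arm.place_of(f,t)[:1]:
        u,v=e["position"][0]*560,e["position"][1]*420
        print(t,round(e["confidence"],2),int(u),int(v),pt(f,u,v) if 0<=u<560 and 0<=v<420 else None)
np.savez("w1.npz",P=P)
E
python3 d.py
```

```text
t: 4.8
eef_pos: [0.6354, -0.0932, 0.3196]
ee_rot: [-2.788, 1.571, 0.17]
force: [0.6, 0.5, 0.6]
width: 0.0483
t: 5.18
eef_pos: [0.6347, -0.1221, 0.3196]
ee_rot: [-1.772, 1.571, 1.185]
force: [1.0, 0.4, 0.5]
width: 0.0483
[[ 0.     -0.1832 -0.9831]
 [ 0.0001 -0.9831  0.1832]
 [-1.     -0.0001 -0.    ]] [ 0.6347 -0.1221  0.3196] [ 0.1112  0.2704  0.095  -0.0001 -1.3953  1.2753]
[[-0.1828  0.9413  0.2836  0.713 ]
 [-0.9831 -0.1749 -0.0532 -0.1373]
 [-0.0005 -0.2886  0.9575  0.4788]
 [ 0.      0.      0.      1.    ]]
blue 2144 [ 0.6425 -0.0917  0.1149] [-0.9829  0.1843 -0.0005] [-0.0571  0.0574] z [0.1133 0.115  0.1163] ((641.9710693359375, -91.70128631591797), (21.511919021606445, 116.92924499511719), 79.28123474121094)
spatula 0.44 385 271 [ 0.6395 -0.1638  0.3446]
spatula_handle 0.81 254 141 [ 0.678  -0.0975  0.1151]
carrier_grip 0.78 321 239 [ 0.5672 -0.1467  0.1269]
lock_grip 0.24 322 241 [ 0.5657 -0.1463  0.1285]
tub 0.56 269 124 [ 0.6866 -0.1125  0.0566]
pan_in 0.65 383 269 [ 0.6396 -0.1637  0.3438]
```

View pics/w1.png

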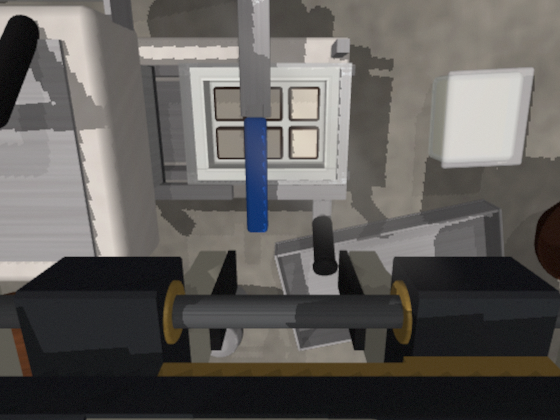

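```bash
cat > e.py <<'E'
from h import *
P=np.load("w1.npz")["P"]; v,u=np.mgrid[:420,:560]
def fit(m,n):
    p=P[m]; r=cv2.minAreaRect((p[:,:2]*1000).astype(np.float32)); print(n,len(p),r,np.percentile(p[:,2],[5,50,95]).round(4))
f=cv2.imread("pics/w1.png"); z=P[...,2]
# carrier frame front bar / rim plate region
sub=(u>190)&(u<355)&(v>60)&(v<190)
fit(sub&(z>.09)&(z<.107)&~((u>235)&(u<275)),"rim")
for lo,hi in((.16,.19),(.19,.21),(.21,.26)):
    m=(u<200)&(v<260)&(z>lo)&(z<hi); 
    if m.sum()>20:
        p=P[m]; i=p[:,1].argsort()[:15]; print(lo,m.sum(),"most -y",p[i].mean(0).round(4),"x range",p[:,0].min(),p[:,0].max())
# head right boundary per row
pts=[]
for r in range(20,250,15):
    k=np.where((z[r]>.17)&(z[r]<.30)&(u[r]<200))[0]
    if len(k): pts.append(P[r,k.max()]); print(r,k.max(),P[r,k.max()].round(4))
a=P[(u>195)&(u<235)&(v>182)&(v<200)]; print(a.mean(0))
E
python3 e.py
```

```text
rim 8319 ((685.3489990234375, -111.63648986816406), (167.0513916015625, 127.22552490234375), 79.4764175415039) [0.0951 0.0984 0.1003]
0.16 1095 most -y [ 0.7967 -0.0382  0.1868] x range 0.6098012985737943 0.8142052180775408
0.19 2846 most -y [ 0.7956 -0.0382  0.1947] x range 0.6099606658724539 0.8132970527360811
0.21 31430 most -y [ 0.7913 -0.0375  0.2151] x range 0.6148380439980854 0.7938199563974582
20 132 [ 0.786  -0.0363  0.1857]
35 136 [ 0.7764 -0.0354  0.1834]
50 138 [ 0.7665 -0.0335  0.1825]
65 140 [ 0.7562 -0.0316  0.1817]
80 141 [ 0.7456 -0.0296  0.1831]
95 143 [ 0.7348 -0.0275  0.1821]
110 145 [ 0.7237 -0.0258  0.1822]
125 146 [ 0.7124 -0.0232  0.1823]
140 148 [ 0.7008 -0.0208  0.181 ]
155 150 [ 0.6888 -0.0189  0.1808]
170 151 [ 0.6769 -0.0167  0.1824]
185 153 [ 0.6645 -0.0149  0.1827]
200 154 [ 0.6519 -0.0121  0.1831]
215 156 [ 0.6388 -0.0099  0.1828]
230 158 [ 0.6251 -0.0074  0.182 ]
245 157 [ 0.6126 -0.0036  0.1843]
[ 0.63065076 -0.04289322  0.09603342]
```

```bash
python3 -m inch '.3 -.08 -.99 .98 -.18 0;.3 -.08 -.99 .98 -.18 0;.3 -.08 -.99 .98 -.18 0;.3 -.08 -.98 .98 -.18 0;0 0 0 0 0 0;0 0 0 0 0 0' .45 15
python3 - <<'E'
from h import *
s=arm.get_state(); M=R.from_euler("xyz",s["ee_rot"]).as_matrix(); print(M.round(3)); T=np.array([.6774,-.0947,.0976]); print((T-s["eef_pos"])/.03,s["force"])
f=arm.grab_frame("side"); cv2.imwrite("pics/s1.png",cv2.resize(f["frame"][120:300,230:470,::-1],None,fx=3,fy=3,interpolation=2))
E
```

```text
t: 6.32
eef_pos: [0.671, -0.1321, 0.2017]
ee_rot: [-1.571, 1.224, 1.387]
force: [-0.9, 0.4, 0.7]
width: 0.0398
[[ 0.062 -0.172 -0.983]
 [ 0.334 -0.925  0.183]
 [-0.941 -0.339  0.   ]]
[ 0.21199378  1.2457258  -3.47123724] [-0.94786805  0.40660771  0.73917217]
```

View pics/s1.png

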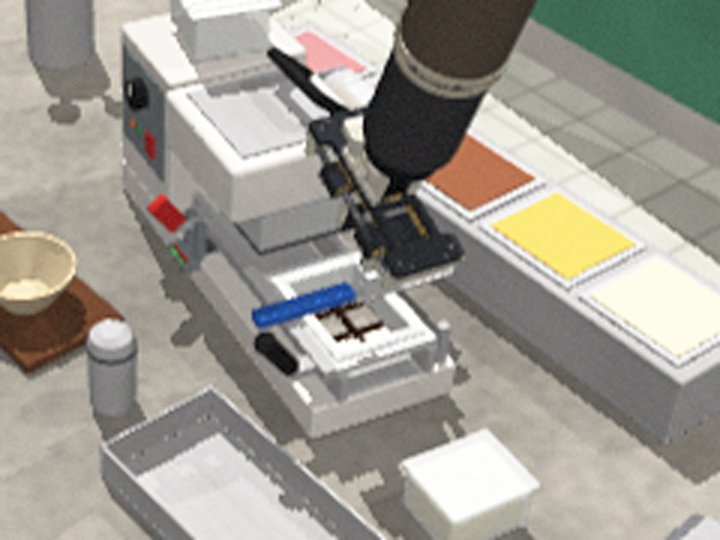

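```bash
python3 -m inch '.05 .31 -.87 0 0 0;.05 .31 -.87 0 0 0;.05 .31 -.87 0 0 0;.03 .16 -.43 0 0 0;.03 .16 -.43 0 0 0;0 0 0 0 0 0'
```

```text
t: 7.12
eef_pos: [0.6769, -0.0937, 0.0968]
ee_rot: [-1.567, 1.223, 1.391]
force: [0.3, -0.4, 0.7]
width: 0.0394
```

```bash
python3 -m inch '0 0 0 0 0 0;0 0 0 0 0 0;0 0 0 0 0 0;0 0 0 0 0 0' 0 12; python3 -m inch '0 0 0 0 0 0;0 -.15 .5 0 0 0;-0.05 -.3 .85 0 0 0;-0.05 -.3 .85 0 0 0;-.05 -.3 .85 0 0 0;0 0 0 0 0 0' 0 20
python3 - <<'E'
from h import *
s=arm.get_state();print(s["width"],s["force"])
f=arm.grab_frame("wrist"); g=arm.grab_frame("side")
cv2.imwrite("pics/g1.png",np.hstack([cv2.resize(f["frame"],(400,300)),cv2.resize(g["frame"][100:280,230:470],(400,300))])[:,:,::-1])
E
```

```text
t: 7.62
eef_pos: [0.6775, -0.0946, 0.0979]
ee_rot: [-1.573, 1.223, 1.385]
force: [-0.7, -0.9, 5.2]
width: 0.0245
t: 8.38
eef_pos: [0.6735, -0.127, 0.1914]
ee_rot: [-1.581, 1.223, 1.377]
force: [0.2, -0.5, -1.7]
width: 0.0243
0.024276460374034414 [ 0.23664233 -0.49685433 -1.66934111]
```

View pics/g1.png

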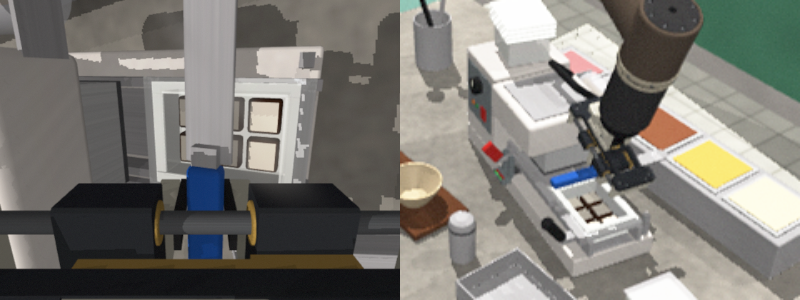

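```bash
python3 -m inch '-.5 -.5 .2 -.98 .18 0;-.5 -.5 .2 -.98 .18 0;-.5 -.5 .2 -.98 .18 0;-.5 -.5 0 -.98 .18 0;-.45 -.08 0 0 0 -1;-.45 -.08 0 0 0 -1;-.45 -.08 0 0 0 -1;-.45 -.08 0 0 0 -1;-.45 -.08 0 0 0 -1;-.45 -.08 0 0 0 -1;-.45 -.08 0 0 0 -1;-.45 -.08 0 0 0 -1'; python3 -m inch '-.45 -.08 0 0 0 -1;-.45 -.08 0 0 0 -1;-.45 -.08 0 0 0 -1;-.45 -.08 0 0 0 -1;0 0 0 0 0 -1;0 0 0 0 0 -1;0 0 0 0 0 -1;0 0 0 0 0 -.5;0 0 0 0 0 0;0 0 0 0 0 0'
cat > g.py <<'E'
from h import *
np.set_printoptions(precision=4,suppress=True)
s=arm.get_state(); M=R.from_euler("xyz",s["ee_rot"]).as_matrix(); print(M,s["eef_pos"],s["q"])
im=[]
for n in("scene","side","wrist"):
    f=arm.grab_frame(n); z=f["range_z"]; P=np.zeros((420,560,3)); P[z>0]=cloud(f,z>0)
    hsv=cv2.cvtColor(f["frame"],cv2.COLOR_RGB2HSV); H,S,V=[hsv[:,:,i] for i in range(3)]
    m=(H>105)&(H<130)&(S>130)&(P[...,0]>.3)&(P[...,0]<.6)&(P[...,1]<0)&(P[...,2]>0)
    p=P[m]
    if len(p)>30:
        c=p.mean(0); d=np.linalg.svd(p-c,full_matrices=False)[2]; print(n,"blue",len(p),c,d[0],d[2])
    reg=(abs(P[...,0]-.453)<.1)&(abs(P[...,1]+.23)<.17)
    m=reg&(P[...,2]>.035)&(P[...,2]<.055)
    r=cv2.minAreaRect((P[m][:,:2]*1000).astype(np.float32)); print(n,"panrim",m.sum(),r)
    im.append(f["frame"])
cv2.imwrite("pics/p1.png",np.hstack([cv2.resize(im[2],(400,300)),cv2.resize(im[1][200:380,180:420],(400,300))])[:,:,::-1])
E
python3 g.py
```

```text
t: 9.98
eef_pos: [0.5033, -0.2045, 0.2052]
ee_rot: [0.624, 1.568, 2.881]
force: [-0.2, -0.3, -1.3]
width: 0.0244
t: 11.22
eef_pos: [0.4502, -0.2143, 0.2059]
ee_rot: [1.306, 1.57, 2.912]
force: [0.7, -0.4, -1.6]
width: 0.0245
[[-0.0011 -0.9994 -0.0355]
 [ 0.0003 -0.0355  0.9994]
 [-1.      0.0011  0.0003]] [ 0.4502 -0.2143  0.2059] [-0.0496  0.0826 -0.398  -0.0002 -1.0912  0.0852]
scene blue 66 [ 0.4448 -0.1329  0.2438] [ 0.2766 -0.1428 -0.9503] [0.9608 0.0572 0.2711]
scene panrim 428 ((452.82598876953125, -230.94937133789062), (154.8377227783203, 290.8011169433594), 2.0805985927581787)
side blue 62 [ 0.4444 -0.2266  0.2323] [ 0.218   0.1613 -0.9625] [ 0.7327 -0.6785  0.0522]
side panrim 659 ((451.1640930175781, -230.7158660888672), (155.96197509765625, 296.78173828125), 2.3343725204467773)
wrist blue 4792 [ 0.4518 -0.2115  0.2236] [ 0.0197 -0.997   0.0753] [0.969  0.0376 0.244 ]
wrist panrim 3664 ((455.2549133300781, -255.75909423828125), (150.36691284179688, 223.6575927734375), 2.103790521621704)
```

View pics/p1.png

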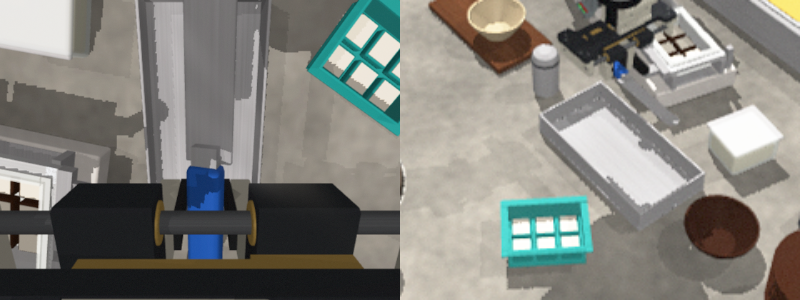

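```bash
python3 -m inch '.08 -.05 -.95 0 0 0;0 0 -1 0 0 0;0 0 -1 0 0 0;0 0 -1 0 0 0;0 0 -1 0 0 0;0 0 -.8 0 0 0;0 0 -.3 0 0 0;0 0 -.2 0 0 0;0 0 0 0 0 0'; python3 -m inch '0 0 -.1 0 0 0;0 0 -.1 0 0 0;0 0 0 0 0 0'
```

```text
t: 12.5
eef_pos: [0.4533, -0.2161, 0.0193]
ee_rot: [-1.846, 1.57, -0.241]
force: [-0.3, 0.4, -1.0]
width: 0.0243
t: 12.88
eef_pos: [0.4529, -0.216, 0.013]
ee_rot: [-0.312, 1.571, 1.293]
force: [-0.1, 0.3, -1.8]
width: 0.0246
```

```bash
python3 -m inch '0 0 -.1 0 0 0;0 0 0 0 0 0'; python3 -m inch '0 0 -.1 0 0 0;0 0 0 0 0 0'
```

```text
t: 13.12
eef_pos: [0.4528, -0.216, 0.0098]
ee_rot: [1.438, 1.57, 3.043]
force: [0.3, -0.7, -1.6]
width: 0.0244
t: 13.38
eef_pos: [0.4531, -0.2161, 0.0071]
ee_rot: [-2.536, 1.571, -0.931]
force: [-1.2, 1.2, 2.6]
width: 0.0247
```

```bash
python3 -m inch '0 0 0 0 0 0;0 0 0 0 0 0;0 0 0 0 0 0' .5; python3 -m inch '0 0 .5 0 0 0;0 0 1 0 0 0;0 0 1 0 0 0;0 0 1 0 0 0;0 0 1 0 0 0;0 0 1 0 0 0;0 0 0 0 0 0'
cat > k.py <<'E'
from h import *
np.set_printoptions(precision=4,suppress=True)
f=arm.grab_frame("wrist"); z=f["range_z"]; P=np.zeros((420,560,3)); P[z>0]=cloud(f,z>0)
hsv=cv2.cvtColor(f["frame"],cv2.COLOR_RGB2HSV); H,S,V=[hsv[:,:,i] for i in range(3)]
m=(H>105)&(H<130)&(S>130)&(P[...,2]<.06); p=P[m]
if len(p): print("blue",len(p),p.mean(0),cv2.minAreaRect((p[:,:2]*1000).astype(np.float32)),np.percentile(p[:,2],[5,50,95]))
save(f,"k1.png")
f=arm.grab_frame("side");z=f["range_z"]; P=np.zeros((420,560,3)); P[z>0]=cloud(f,z>0)
hsv=cv2.cvtColor(f["frame"],cv2.COLOR_RGB2HSV); H,S,V=[hsv[:,:,i] for i in range(3)]
m=(H>105)&(H<130)&(S>130)&(P[...,2]<.06)&(P[...,0]>.35)&(P[...,0]<.55); p=P[m]
if len(p): print("blue side",len(p),p.mean(0),p.min(0),p.max(0))
m=((H<8)|(H>172))&(S>140)&(abs(P[...,0]-.58)<.05)&(abs(P[...,1]-.11)<.06)&(P[...,2]>.06); p=P[m]; print("red",p.mean(0),p.min(0),p.max(0),len(p))
# pan floor height
E
python3 k.py
```

```text
t: 13.75
eef_pos: [0.453, -0.2161, 0.0069]
ee_rot: [1.865, 1.571, -2.813]
force: [-0.4, 0.6, -0.5]
width: 0.0432
t: 14.62
eef_pos: [0.4544, -0.2163, 0.1744]
ee_rot: [-1.764, 1.566, -0.158]
force: [0.1, 0.7, 0.5]
width: 0.0441
blue 2575 [ 0.4481 -0.179   0.0209] ((253.5434112548828, -73.75799560546875), (108.25074005126953, 516.8944702148438), 61.95159149169922) [0.0195 0.0211 0.0223]
blue side 228 [ 0.4442 -0.179   0.0179] [ 0.4327 -0.2364  0.0038] [ 0.4618 -0.1076  0.026 ]
red [0.6001 0.1154 0.1221] [0.5812 0.1058 0.0964] [0.6246 0.1304 0.1428] 77
```

View pics/k1.png

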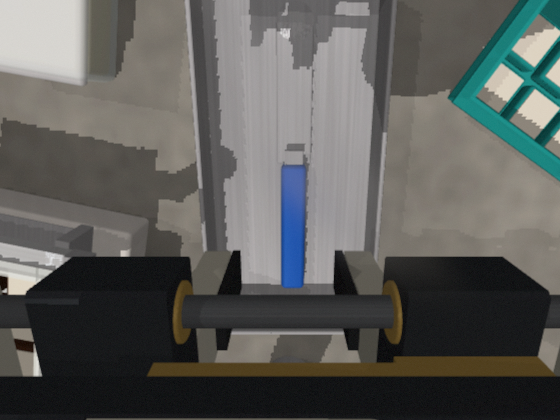

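```bash
python3 -m inch '0 .5 .7 0 0 1;0 .8 .7 0 0 1;0 .8 .7 0 0 1;0 .8 0 0 0 1;0 .8 0 0 0 1;0 .8 0 0 0 1;0 .8 0 0 0 1;0 .8 0 0 0 1;0 .8 0 0 0 1;0 .8 0 0 0 1;0 .8 0 0 0 1;0 .8 0 0 0 1' .5; python3 -m inch '0 .7 0 0 0 1;0 .7 0 0 0 1;0 .6 0 0 0 1;0 0 0 0 0 .5;.2 0 -.1 -.18 -.98 0;.2 0 -.1 -.18 -.98 0;.2 0 -.1 -.18 -.98 0;.2 0 -.1 -.18 -.98 0;.2 0 -.1 -.18 -.98 0;.2 0 -.1 -.18 -.98 0;.2 0 -.1 -.18 -.98 0;0 0 0 0 0 0'
cat > l.py <<'E'
from h import *
import sys
np.set_printoptions(precision=4,suppress=True)
s=arm.get_state(); M=R.from_euler("xyz",s["ee_rot"]).as_matrix(); print(M,s["eef_pos"],s["q"])
f=arm.grab_frame("wrist"); z=f["range_z"]; P=np.zeros((420,560,3)); P[z>0]=cloud(f,z>0); save(f,sys.argv[1])
hsv=cv2.cvtColor(f["frame"],cv2.COLOR_RGB2HSV); H,S,V=[hsv[:,:,i] for i in range(3)]
m=((H<8)|(H>172))&(S>140)&(P[...,2]>.06)&(P[...,2]<.17)&(P[...,0]<.68)
n,lab,st,_=cv2.connectedComponentsWithStats(m.astype(np.uint8))
for i in range(1,n):
    if st[i,4]>60:
        p=P[lab==i]; print(st[i],p.mean(0),p.min(0),p.max(0)); q=(p-s["eef_pos"])@M; print("  tool frame",q.mean(0),np.percentile(q,2,0),np.percentile(q,98,0))
for t in("lock_grip","head_edge","carrier_grip"):
    for e in arm.place_of(f,t)[:1]:
        u,v=e["position"][0]*560,e["position"][1]*420
        print(t,round(e["confidence"],2),int(u),int(v),pt(f,u,v) if 0<=u<560 and 0<=v<420 else None)
E
python3 l.py l1.png
```

```text
t: 16.23
eef_pos: [0.4523, 0.0636, 0.2337]
ee_rot: [0.914, 1.569, -2.714]
force: [-0.2, 0.4, 0.9]
width: 0.0438
t: 17.73
eef_pos: [0.503, 0.1289, 0.2301]
ee_rot: [3.127, 0.986, -0.2]
force: [-0.3, -0.0, -0.3]
width: 0.0436
[[ 0.5406 -0.1871 -0.8202]
 [-0.1097 -0.9823  0.1517]
 [-0.8341  0.0079 -0.5516]] [0.503  0.1289 0.2301] [ 0.8476 -0.1618 -1.0166  0.953  -0.6264 -0.2315]
[121 112  39  22 622] [0.6537 0.2202 0.1404] [0.6506 0.2098 0.1228] [0.6599 0.2318 0.1527]
  tool frame [ 0.1462 -0.1186 -0.0603] [ 0.1369 -0.1295 -0.0687] [ 0.1599 -0.1087 -0.0505]
[266 146  18  39 607] [0.599  0.12   0.1355] [0.5844 0.1095 0.0677] [0.6402 0.1284 0.1447]
  tool frame [ 0.1318 -0.01   -0.028 ] [ 0.1258 -0.0164 -0.0383] [ 0.1667 -0.0036 -0.0138]
lock_grip 0.67 277 162 [0.5985 0.1168 0.1411]
```

View pics/l1.png

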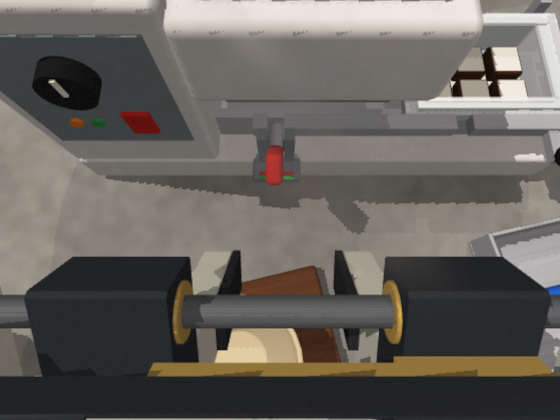

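```bash
python3 -m inch '.76 -.04 -.62 0 0 0;.76 -.04 -.62 0 0 0;.76 -.04 -.62 0 0 0;0 0 0 0 0 0;0 0 0 0 0 0' .5; python3 l.py l2.png
```

```text
t: 18.55
eef_pos: [0.5748, 0.1269, 0.1807]
ee_rot: [3.122, 0.995, -0.209]
force: [-0.6, 0.0, -0.0]
width: 0.0439
[[ 0.5324 -0.1912 -0.8246]
 [-0.1127 -0.9815  0.1548]
 [-0.839   0.0105 -0.5441]] [0.5748 0.1269 0.1807] [ 0.531   0.0166 -1.0166  1.3447 -0.3859 -0.3907]
[ 88 171  54  22 856] [0.654  0.2196 0.1416] [0.6512 0.2097 0.1228] [0.6593 0.2319 0.1527]
  tool frame [ 0.0645 -0.1065 -0.0297] [ 0.0558 -0.1179 -0.0375] [ 0.0791 -0.0971 -0.0193]
[ 278  204   23   60 1233] [0.6027 0.1195 0.1338] [0.5847 0.1091 0.1067] [0.63   0.1282 0.1449]
  tool frame [0.055  0.0015 0.0013] [ 0.0459 -0.005  -0.0073] [0.0882 0.0079 0.0169]
lock_grip 0.57 288 232 [0.6019 0.1202 0.1428]
head_edge 0.8 346 165 [0.6534 0.0636 0.0979]
```

```bash
cat > ik.py <<'E'
import numpy as np
from scipy.optimize import least_squares
from scipy.spatial.transform import Rotation as R
lo=np.array([-3.07,-1.43,-1.02,-3.03,-3.05,-3.03]);hi=np.array([3.07,2.12,1.25,1.67,0,3.03])
def fk(q):
    def rot(a,th): return R.from_rotvec(np.array(a)*th).as_matrix()
    B=rot([0,0,1],q[0]); d=q[1]-q[2]
    W=B@np.array([.603*np.sin(q[1])+.4628*np.cos(d),0,.194+.603*np.cos(q[1])-.4628*np.sin(d)])
    F=B@rot([0,1,0],d)          # x=forearm
    F=F@rot([1,0,0],S4*q[3]); F=F@rot([0,1,0],-q[4]); p=W+F@np.array([.375,-.192,0])
    F=F@rot([1,0,0],S6*q[5]); return p,F
S4,S6=1,1
if __name__=="__main__":
    np.set_printoptions(precision=3,suppress=True)
    for S4 in(1,-1):
        for S6 in (1,-1):
            for q in([0.531,0.0166,-1.0166,1.3447,-0.3859,-0.3907],[0.1112,0.2704,0.095,-0.0001,-1.3953,1.2753]): p,F=fk(q);print(S4,S6,p,F[:,0],F[:,1],F[:,2])
E
python3 ik.py
```

```text
1 1 [ 0.157  0.202 -0.011] [ 0.161  0.52  -0.839] [0.266 0.796 0.544] [ 0.95  -0.311 -0.011]
1 1 [ 0.634 -0.122  0.319] [ 0. -0. -1.] [0.918 0.396 0.   ] [ 0.396 -0.918  0.   ]
1 -1 [ 0.157  0.202 -0.011] [ 0.161  0.52  -0.839] [0.858 0.346 0.379] [ 0.487 -0.781 -0.391]
1 -1 [ 0.634 -0.122  0.319] [ 0. -0. -1.] [-0.983  0.183 -0.   ] [ 0.183  0.983 -0.   ]
-1 1 [0.573 0.127 0.181] [ 0.532 -0.113 -0.839] [-0.72  -0.581 -0.379] [-0.445  0.806 -0.391]
-1 1 [ 0.634 -0.122  0.319] [ 0.  0. -1.] [0.918 0.396 0.   ] [ 0.396 -0.918 -0.   ]
-1 -1 [0.573 0.127 0.181] [ 0.532 -0.113 -0.839] [-0.825  0.155 -0.544] [ 0.191  0.981 -0.011]
-1 -1 [ 0.634 -0.122  0.319] [ 0.  0. -1.] [-0.983  0.183 -0.   ] [0.183 0.983 0.   ]
```

```bash
cat > reach.py <<'E'
import ik; from ik import *
ik.S4=ik.S6=-1
C=np.array([[1,0,0],[0,0,1.],[0,-1,0]])  # tool axes from F: y=-Fz, z=Fy
ex=np.array([.983,-.183,0]);ey=np.array([.183,.983,0]);rng=np.random.default_rng(0)
def solve(T,Mt,n=40):
    out=[]
    for _ in range(n):
        q0=rng.uniform(lo,hi); q0[0]=rng.uniform(-1.2,1.2)
        def e(q):
            p,F=fk(q); M=np.c_[F[:,0],-F[:,2],F[:,1]]; return np.r_[(p-T)*5,(M-Mt).ravel()]
        r=least_squares(e,q0,bounds=(lo,hi),max_nfev=60)
        if r.cost<1e-6 and not any(np.abs(r.x-o).max()<.05 for o in out): out.append(r.x)
    return out
np.set_printoptions(precision=2,suppress=True)
if __name__=="__main__":
    G={"lock0":np.array([.607,.117,.117]),"carr":np.array([.558,-.151,.117])}
    G["lock30"]=G["lock0"]-.03*ex; G["carr180"]=G["carr"]+.18*ey
    for n,g in G.items():
        for lean in(35,25,45):
            a=np.radians(lean); t=ex*np.sin(a)-np.array([0,0,np.cos(a)])
            for s in(-1,1):
                y=s*ey; M=np.c_[t,y,np.cross(t,y)]
                for q in solve(g+.012*t,M): print(n,lean,s,q)
E
time python3 reach.py
```

```text
lock0 25 -1 [ 0.42  0.19 -0.94  1.28 -0.25 -0.26]
lock0 25 1 [ 0.42  0.19 -0.94  1.28 -0.25  2.88]
lock30 25 -1 [ 0.45  0.15 -1.    1.32 -0.26 -0.32]
lock30 25 1 [ 0.45  0.15 -1.    1.32 -0.26  2.82]
carr180 25 -1 [ 0.11  0.13 -1.02  1.59 -0.12 -0.29]
carr180 25 1 [ 0.11  0.13 -1.02  1.59 -0.12  2.85]
real	0m51.436s
user	0m51.688s
sys	0m0.211s
```

```bash
cat > r2.py <<'E'
from reach import *
ga=-np.sin(np.radians(35))*ex+np.array([0,0,np.cos(np.radians(35))])
G={"lock0":np.array([.607,.117,.117]),"carr":np.array([.558,-.151,.117])}
G["lock30"]=G["lock0"]-.03*ex; G["carr90"]=G["carr"]+.09*ey; G["carr180"]=G["carr"]+.18*ey
q0={"l":[.42,.19,-.94,1.28,-.25,-.26],"c":[.11,.13,-1.0,1.5,-.2,-.29]}
for n,g in G.items():
    for lean in(15,20,25,30):
        a=np.radians(lean); t=ex*np.sin(a)-np.array([0,0,np.cos(a)]); y=-ey; M=np.c_[t,y,np.cross(t,y)]; T=g+.005*ga
        best=None
        for s in(q0[n[0]],[.1,.2,-.3,0.2,-1.,1.2],[.1,.2,-.6,0.7,-.6,.7],[.1,.2,-.6,-.7,-.6,.7]):
            def e(q):
                p,F=fk(q); return np.r_[(p-T)*5,(np.c_[F[:,0],-F[:,2],F[:,1]]-M).ravel()]
            r=least_squares(e,np.clip(s,lo+.01,hi-.01),bounds=(lo,hi),max_nfev=100)
            if best is None or r.cost<best.cost: best=r
        p,F=fk(best.x); print(n,lean,best.x,"poserr mm",(p-T)*1e3,"ang",np.degrees(np.arccos(np.clip(F[:,0]@t,-1,1))).round(1))
E
python3 r2.py
```

```text
lock0 15 [ 0.61  0.23 -0.61  0.34 -0.58  0.5 ] poserr mm [-0.  0. -0.] ang 0.2
lock0 20 [ 0.61  0.19 -0.76  0.61 -0.44  0.25] poserr mm [-0.  0.  0.] ang 0.3
lock0 25 [ 0.5   0.16 -0.92  1.1  -0.31 -0.15] poserr mm [-0.  0. -0.] ang 0.4
lock0 30 [ 0.31  0.14 -1.    1.67 -0.24 -0.54] poserr mm [0.12 0.54 1.93] ang 1.0
carr 15 [ 0.13  0.15 -0.63  0.15 -0.54  1.14] poserr mm [-0.  0. -0.] ang 0.2
carr 20 [ 0.14  0.11 -0.76  0.3  -0.38  0.99] poserr mm [-0. -0. -0.] ang 0.3
carr 25 [ 0.04  0.08 -0.97  0.78 -0.13  0.59] poserr mm [-0.  0. -0.] ang 0.4
carr 30 [-0.06  0.06 -1.02  0.97 -0.04  0.49] poserr mm [ 0.72 -2.1   7.03] ang 3.4
lock30 15 [ 0.65  0.18 -0.67  0.36 -0.57  0.44] poserr mm [ 0. -0. -0.] ang 0.2
lock30 20 [ 0.65  0.15 -0.82  0.64 -0.44  0.18] poserr mm [0. 0. 0.] ang 0.3
lock30 25 [ 0.54  0.12 -0.98  1.12 -0.31 -0.2 ] poserr mm [-0.  0. -0.] ang 0.4
lock30 30 [ 0.43  0.11 -1.02  1.46 -0.29 -0.44] poserr mm [4.48 2.04 3.9 ] ang 2.0
carr90 15 [ 0.31  0.15 -0.67  0.24 -0.53  0.88] poserr mm [0. 0. 0.] ang 0.2
carr90 20 [ 0.31  0.11 -0.82  0.47 -0.36  0.66] poserr mm [-0.  0. -0.] ang 0.3
carr90 25 [ 0.12  0.08 -1.02  1.12 -0.14  0.18] poserr mm [ 0.32 -0.07  0.69] ang 0.5
carr90 30 [ 0.11  0.06 -1.02  1.14 -0.13  0.17] poserr mm [ 4.16 -0.94  9.52] ang 4.4
carr180 15 [ 0.47  0.18 -0.66  0.31 -0.55  0.67] poserr mm [0. 0. 0.] ang 0.2
carr180 20 [ 0.46  0.14 -0.82  0.57 -0.39  0.42] poserr mm [-0.  0.  0.] ang 0.3
carr180 25 [ 0.28  0.1  -1.    1.22 -0.2  -0.07] poserr mm [-0. -0. -0.] ang 0.4
carr180 30 [ 0.18  0.1  -1.02  1.5  -0.18 -0.26] poserr mm [7.59 1.35 6.32] ang 3.1
```

```bash
python3 -m inch '0 0 0 .15 .8 0;0 0 0 .15 .8 0;0 0 0 .15 .8 0;0 0 0 0 0 0' .4
cat > st.py <<'E'
from h import *
import sys
np.set_printoptions(precision=3,suppress=True)
s=arm.get_state(); M=R.from_euler("xyz",s["ee_rot"]).as_matrix(); ex=np.array([.983,-.183,0])
print("x",M[:,0],"y",M[:,1],"lean",np.degrees(np.arctan2(M[:,0]@ex,-M[2,0])),s["eef_pos"],s["q"],s["force"],s["width"])
if len(sys.argv)>3: print("units",(np.array([float(a) for a in sys.argv[1:4]])-s["eef_pos"])/.03)
E
python3 st.py .6035 .119 .1245
```

```text
t: 19.25
eef_pos: [0.5795, 0.128, 0.1848]
ee_rot: [3.115, 1.179, -0.215]
force: [0.6, 2.0, 0.2]
width: 0.0351
x [ 0.373 -0.082 -0.924] y [-0.19  -0.982  0.01 ] lean 22.42288676492127 [0.58  0.128 0.185] [ 0.7    0.072 -0.74   0.575 -0.59   0.227] [0.622 2.002 0.163] 0.035065428972845654
units [ 0.799 -0.301 -2.009]
```

```bash
python3 -m inch '.27 -.1 -.67 .03 .15 0;.27 -.1 -.67 .03 .15 0;.26 -.1 -.67 0 0 0;0 0 0 0 0 0'; python3 st.py .6035 .119 .1245
```

```text
t: 19.75
eef_pos: [0.6014, 0.1154, 0.1216]
ee_rot: [3.096, 1.208, -0.234]
force: [-0.5, -0.8, -0.6]
width: 0.0348
x [ 0.345 -0.082 -0.935] y [-0.19  -0.982  0.016] lean 20.74827247181994 [0.601 0.115 0.122] [ 0.611  0.183 -0.788  0.672 -0.44   0.181] [-0.546 -0.752 -0.589] 0.03481879974357126
units [0.069 0.122 0.096]
```

```bash
python3 -m inch '0 .12 0 0 0 0;0 0 0 0 0 0;0 0 0 0 0 0;0 0 0 0 0 0' 0 25; python3 -m inch '-.3 .055 0 0 0 0;-.3 .055 0 0 0 0;-.3 .055 0 0 0 0;0 0 0 0 0 0'; python3 st.py
```

```text
t: 20.25
eef_pos: [0.6028, 0.12, 0.1243]
ee_rot: [3.105, 1.206, -0.226]
force: [-2.7, -2.2, 7.0]
width: 0.0136
t: 20.75
eef_pos: [0.576, 0.125, 0.1242]
ee_rot: [3.106, 1.206, -0.225]
force: [0.2, -4.4, 6.0]
width: 0.0139
x [ 0.348 -0.08  -0.934] y [-0.191 -0.982  0.013] lean 20.902354238585936 [0.576 0.125 0.124] [ 0.655  0.145 -0.835  0.693 -0.445  0.117] [ 0.222 -4.424  6.049] 0.013881380370927126
```

Gripped at 14 mm; moved 27 mm. Pull on to the stop.

```bash
python3 -m inch '-.1 .02 0 0 0 0;0 0 0 0 0 0'; python3 -m inch '-.07 .013 0 0 0 0;0 0 0 0 0 0';python3 -m inch '-.07 .013 0 0 0 0;0 0 0 0 0 0'
```

```text
t: 21.0
eef_pos: [0.5744, 0.1252, 0.1242]
ee_rot: [3.105, 1.205, -0.228]
force: [22.0, -10.8, -7.9]
width: 0.0142
t: 21.25
eef_pos: [0.5728, 0.1255, 0.1242]
ee_rot: [3.105, 1.205, -0.228]
force: [30.5, -13.4, -12.4]
width: 0.0135
t: 21.5
eef_pos: [0.5709, 0.1259, 0.1242]
ee_rot: [3.104, 1.205, -0.229]
force: [35.1, -14.4, -14.0]
width: 0.0138
```

```bash
python3 -m inch '0 0 0 0 0 0;0 0 0 0 0 0;-.27 .06 .74 0 0 0;-.27 .06 .74 0 0 0;-.27 .06 .74 0 0 0;-.05 -.5 0 0 0 0;-.05 -.9 0 0 0 0;-.05 -.9 0 0 0 0;-.05 -.9 0 0 0 0;-.05 -.9 0 0 0 0;-.05 -.9 0 0 0 0;-.05 -.9 0 0 0 0' .5; python3 -m inch '-.05 -.9 0 0 0 0;-.05 -.9 0 0 0 0;-.05 -.9 0 0 0 0;0 -.4 0 0 0 0;0 0 0 0 0 0'
python3 st.py .556 -.147 .124
cat > m.py <<'E'
from h import *
np.set_printoptions(precision=4,suppress=True)
f=arm.grab_frame("wrist"); s=arm.get_state(); M=R.from_euler("xyz",s["ee_rot"]).as_matrix(); z=f["range_z"]; P=np.zeros((420,560,3)); P[z>0]=cloud(f,z>0); save(f,"m1.png")
V=f["frame"].max(2); m=(V<60)&(P[...,2]>.08)&(P[...,2]<.16)&(P[...,0]>.5)&(P[...,0]<.63)&(P[...,1]<-.1)&(P[...,1]>-.2)
n,lab,stt,_=cv2.connectedComponentsWithStats(m.astype(np.uint8))
for i in range(1,n):
    if stt[i,4]>80: p=P[lab==i]; q=(p-s["eef_pos"])@M; print(stt[i],p.mean(0),p.min(0),p.max(0),"tool",q.mean(0),q.min(0),q.max(0))
f=arm.grab_frame("side");z=f["range_z"]; P=np.zeros((420,560,3)); P[z>0]=cloud(f,z>0)
hsv=cv2.cvtColor(f["frame"],cv2.COLOR_RGB2HSV); H,S,V=[hsv[:,:,i] for i in range(3)]
m=((H<8)|(H>172))&(S>140)&(abs(P[...,0]-.58)<.06)&(abs(P[...,1]-.11)<.06)&(P[...,2]>.06); p=P[m]; print("red",p.mean(0),p.min(0),p.max(0),len(p))
E
python3 m.py
```

```text
t: 23.0
eef_pos: [0.5329, -0.0464, 0.1891]
ee_rot: [3.104, 1.208, -0.227]
force: [0.9, 0.2, -0.0]
width: 0.0435
t: 23.62
eef_pos: [0.5285, -0.1391, 0.1891]
ee_rot: [3.104, 1.208, -0.228]
force: [0.6, 0.3, -0.0]
width: 0.0435
x [ 0.346 -0.08  -0.935] y [-0.192 -0.981  0.013] lean 20.77806316231606 [ 0.529 -0.139  0.189] [ 0.196 -0.034 -0.732  0.281 -0.557  0.968] [ 0.639  0.268 -0.026] 0.04347674996926028
units [ 0.917 -0.263 -2.17 ]
[ 268  181   42   75 2256] [ 0.5544 -0.1459  0.137 ] [ 0.5329 -0.1593  0.0969] [ 0.584  -0.132   0.1527] tool [ 0.0584  0.0016 -0.0064] [ 0.042  -0.0106 -0.0219] [0.1032 0.0143 0.0138]
red [0.5713 0.1203 0.1229] [0.5551 0.1102 0.0948] [0.5869 0.1342 0.1428] 67
```

View pics/m1.png

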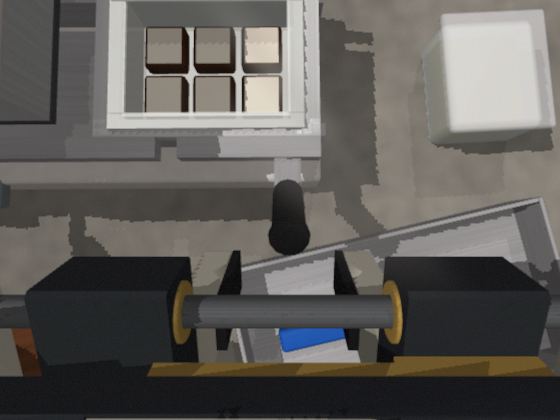

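```bash
python3 -m inch '.3 -.09 -.72 0 0 0;.3 -.09 -.72 0 0 0;.31 -.08 -.72 0 0 0;0 0 0 0 0 0'; python3 -m inch '0 0 0 0 0 0;0 0 0 0 0 0;0 0 0 0 0 0;0 0 0 0 0 0' 0 20; python3 st.py
```

```text
t: 24.22
eef_pos: [0.5554, -0.1457, 0.1231]
ee_rot: [3.101, 1.211, -0.229]
force: [-0.4, -0.1, 0.0]
width: 0.0438
t: 24.72
eef_pos: [0.5569, -0.146, 0.1261]
ee_rot: [3.106, 1.205, -0.225]
force: [-3.1, -1.3, 6.5]
width: 0.0251
x [ 0.348 -0.08  -0.934] y [-0.19  -0.982  0.013] lean 20.917004355709278 [ 0.557 -0.146  0.126] [ 0.149  0.098 -0.803  0.388 -0.352  0.889] [-3.063 -1.253  6.469] 0.025104962503501575
```

```bash
python3 -m inch '.03 .15 0 0 0 0;.05 .25 0 0 0 0;.07 .38 0 0 0 0;.09 .49 0 0 0 0;.09 .49 0 0 0 0;.09 .49 0 0 0 0;.09 .49 0 0 0 0;.09 .49 0 0 0 0;0 0 0 0 0 0'; python3 st.py .590 .031 .126
```

```text
t: 25.85
eef_pos: [0.5753, -0.0478, 0.1262]
ee_rot: [3.108, 1.205, -0.221]
force: [-5.3, 3.3, 8.3]
width: 0.0251
x [ 0.349 -0.079 -0.934] y [-0.189 -0.982  0.012] lean 20.943868674794984 [ 0.575 -0.048  0.126] [ 0.331  0.101 -0.853  0.572 -0.354  0.539] [-5.303  3.291  8.311] 0.025051464434633935
units [ 0.491  2.627 -0.006]
```

```bash
python3 -m inch '.09 .49 0 0 0 0;.09 .49 0 0 0 0;.09 .49 0 0 0 0;.09 .49 0 0 0 0;.07 .35 0 0 0 0;.04 .2 0 0 0 0;.02 .1 0 0 0 0;0 0 0 0 0 0;0 0 0 0 0 0'; python3 st.py .590 .031 .126
```

```text
t: 26.98
eef_pos: [0.5898, 0.0303, 0.1262]
ee_rot: [3.11, 1.205, -0.22]
force: [-5.3, 2.8, 6.8]
width: 0.0254
x [ 0.349 -0.078 -0.934] y [-0.189 -0.982  0.011] lean 20.93464159991241 [0.59  0.03  0.126] [ 0.469  0.129 -0.837  0.643 -0.389  0.341] [-5.251  2.759  6.803] 0.025394841923895056
units [ 0.006  0.025 -0.006]
```

```bash
python3 -m inch '0 0 0 0 0 0;0 0 0 0 0 0;-.23 .05 .62 0 0 0;-.23 .05 .62 0 0 0;-.24 .06 .63 0 0 0;-.1 .63 -.02 0 0 0;-.1 .63 -.02 0 0 0;-.1 .63 -.02 0 0 0;-.1 .63 -.02 0 0 0;-.1 .63 0 0 0 0;0 0 0 0 0 0' .45; python3 st.py .575 .1252 .1242
cat > n.py <<'E'
from h import *
np.set_printoptions(precision=4,suppress=True)
ey=np.array([.183,.983,0]);ex=np.array([.983,-.183,0])
for n in("wrist","side"):
    f=arm.grab_frame(n); z=f["range_z"]; P=np.zeros((420,560,3)); P[z>0]=cloud(f,z>0)
    hsv=cv2.cvtColor(f["frame"],cv2.COLOR_RGB2HSV); H,S,V=[hsv[:,:,i] for i in range(3)]
    m=((H<8)|(H>172))&(S>140)&(abs(P[...,0]-.58)<.07)&(abs(P[...,1]-.12)<.04)&(P[...,2]>.06); p=P[m]
    if len(p): print(n,"red",p.mean(0),np.percentile(p,2,0),np.percentile(p,98,0),len(p), "y'",np.percentile(p@ey,[2,98]))
    m=(V<60)&(P[...,2]>.09)&(P[...,2]<.16)&(P[...,0]>.5)&(P[...,0]<.64)&(P[...,1]<.06)&(P[...,1]>-.2); p=P[m]
    if len(p): print(n,"black",p.mean(0),np.percentile(p,2,0),np.percentile(p,98,0),len(p),"y'",np.percentile(p@ey,[5,95]))
E
python3 n.py
```

```text
t: 28.35
eef_pos: [0.5532, 0.1295, 0.1786]
ee_rot: [3.104, 1.207, -0.225]
force: [-0.2, -0.4, 0.3]
width: 0.0394
x [ 0.347 -0.079 -0.935] y [-0.189 -0.982  0.013] lean 20.82100029447431 [0.553 0.129 0.179] [ 0.737  0.048 -0.758  0.528 -0.617  0.234] [-0.166 -0.447  0.262] 0.03937096984501757
units [ 0.727 -0.143 -1.814]
wrist red [0.5795 0.1238 0.1324] [0.56   0.1159 0.1089] [0.6021 0.1317 0.1436] 1417 y' [0.2215 0.234 ]
wrist black [0.5881 0.034  0.1347] [0.5679 0.0228 0.1012] [0.6146 0.0441 0.1514] 2710 y' [0.1304 0.1483]
side red [0.5742 0.1201 0.1218] [0.5571 0.1109 0.0974] [0.5919 0.1338 0.1401] 81 y' [0.214  0.2359]
side black [0.5827 0.0254 0.1282] [0.563  0.0166 0.0979] [0.6084 0.0424 0.1505] 96 y' [0.1238 0.1452]
```

```bash
python3 -m inch '.24 -.05 -.6 0 0 0;.24 -.05 -.6 0 0 0;.24 -.05 -.6 0 0 0;0 0 0 0 0 0;0 0 0 0 0 0'; python3 -m inch '0 0 0 0 0 0;0 0 0 0 0 0;0 0 0 0 0 0;0 0 0 0 0 0' 0 30; python3 -m inch '.25 -.047 0 0 0 0;.25 -.047 0 0 0 0;.2 -.037 0 0 0 0;.1 -.018 0 0 0 0;0 0 0 0 0 0'; python3 st.py
```

```text
t: 29.08
eef_pos: [0.575, 0.1236, 0.1253]
ee_rot: [3.105, 1.207, -0.226]
force: [0.6, -0.1, 0.4]
width: 0.0393
t: 29.58
eef_pos: [0.5751, 0.1249, 0.1252]
ee_rot: [3.109, 1.206, -0.221]
force: [-1.9, 3.0, 1.4]
width: 0.0138
t: 30.2
eef_pos: [0.5998, 0.1203, 0.1252]
ee_rot: [3.108, 1.206, -0.222]
force: [3.7, 6.0, 0.0]
width: 0.0135
x [ 0.348 -0.079 -0.934] y [-0.19  -0.982  0.012] lean 20.88275902056757 [0.6   0.12  0.125] [ 0.622  0.177 -0.785  0.666 -0.447  0.178] [3.695 5.995 0.022] 0.013507571914504555
```

Moved 25 mm freely, so it's past the 13 mm bolt block. Push on to the stop.

```bash
python3 -m inch '.1 -.018 0 0 0 0;0 0 0 0 0 0'; python3 -m inch '.07 -.013 0 0 0 0;0 0 0 0 0 0'; python3 -m inch '.07 -.013 0 0 0 0;0 0 0 0 0 0'
```

```text
t: 30.45
eef_pos: [0.6025, 0.1198, 0.1252]
ee_rot: [3.108, 1.206, -0.222]
force: [4.3, 5.6, 0.6]
width: 0.0133
t: 30.7
eef_pos: [0.6045, 0.1194, 0.1252]
ee_rot: [3.108, 1.206, -0.222]
force: [1.6, 4.8, 2.0]
width: 0.0136
t: 30.95
eef_pos: [0.605, 0.1193, 0.1252]
ee_rot: [3.108, 1.207, -0.221]
force: [-21.3, 12.4, 15.4]
width: 0.0139
```

```bash
python3 -m inch '.04 -.007 0 0 0 0;0 0 0 0 0 0'; python3 -m inch '0 0 0 0 0 0;0 0 0 0 0 0;0 0 0 0 0 0;-.25 .05 .65 0 0 0;-.25 .05 .65 0 0 0;-.25 .05 .65 0 0 0;-.6 .1 .6 0 0 0;-.6 .1 .6 0 0 0;-.6 .1 0 0 0 0;0 0 0 0 0 0' .45; python3 n.py
python3 - <<'E'
from h import *
f=arm.grab_frame("wrist");g=arm.grab_frame("side"); print(arm.get_state()["eef_pos"])
cv2.imwrite("pics/z.png",np.hstack([cv2.resize(f["frame"],(400,300)),cv2.resize(g["frame"][110:350,200:500],(400,300))])[:,:,::-1])
E
```

```text
t: 31.2
eef_pos: [0.6053, 0.1193, 0.1252]
ee_rot: [3.109, 1.207, -0.22]
force: [-33.2, 16.0, 22.4]
width: 0.0137
t: 32.45
eef_pos: [0.5296, 0.1312, 0.2187]
ee_rot: [3.104, 1.207, -0.226]
force: [0.1, 0.2, 0.6]
width: 0.0396
wrist red [0.6066 0.1187 0.1335] [0.5893 0.1101 0.1098] [0.6309 0.1265 0.1435] 890 y' [0.2216 0.2339]
wrist black [0.5874 0.0338 0.1353] [0.5677 0.0225 0.101 ] [0.6143 0.0441 0.1513] 1804 y' [0.1297 0.1482]
side red [0.6034 0.114  0.1222] [0.5861 0.1064 0.0985] [0.6215 0.1265 0.142 ] 78 y' [0.2149 0.2326]
side black [0.5829 0.0256 0.1279] [0.5629 0.0155 0.0981] [0.6065 0.0439 0.1493] 96 y' [0.1233 0.1438]
[0.53088017 0.13137616 0.21861616]
```

View pics/z.png

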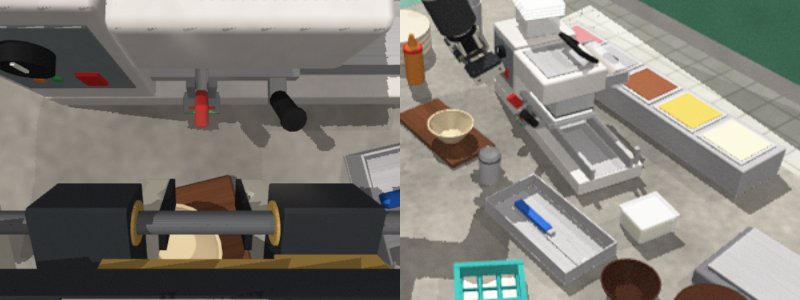

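```bash
python3 -c "
from station import arm; print(arm.job_done())"
```

```text
the job is handed in; nothing more can be done
None
```

The job is handed in at about 32.7 s of the 64 s. No verdict was reported, so what follows rests on my own checks.

**What I did**
- **Spatula:** I gripped it at the handle with the hand rolled 20° to clear the sealer head. I then laid it in the pan, opening the fingers only once it touched the floor.
- **Lock, carrier, lock:** I drew the red lock to its stop, moved the carrier about 180 mm into the sealing station, and pushed the lock home again. For both grips the hand leaned only about 21° instead of the grips' 35°. My arm model showed 30° and more to be out of reach.

**Last checks**
- **Spatula:** right after release the handle top was at 21 mm (20 mm expected lying flat), and its centre was about 2 mm from the pan's centre lengthwise. It is still in the pan in the last picture.
- **Lock:** it stopped at about 35 N when opened. It slid 30 mm home and stopped at about 33 N. The camera shift of about 30 mm agrees.
- **Carrier:** the two grips measured about 89 mm apart, against 90 mm expected, so it is within about 2 mm of the station. The bolt also went fully in, which needs the carrier near the station.
- **Hand and bystanders:** the hand is clear of everything. Nothing looked shifted in the last picture, but I did not measure the bystanders.

**Not verified:** the tub is hidden under the head, so I could not see it seated. I saw it level just before the carrier was moved.

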